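# Sort full and empty ingot tins by weight

### The job

Three sealed square tins on the casting bench look alike, but some hold a metal ingot and the others are empty: lift each to feel its weight. Stand the full ones in the rectangular tray and the empty ones in the round tray, each upright and flat on the tray's floor, set down rather than dropped, and let go. Leave the blue moulds and the mixing cups around them where they stand.

Things in the scene. Friction and masses are not known exactly. Their poses are not given: they have to be found in the camera images.
- tin_a_c (a point): Sealed square metal tin, paper band, round black cap; one of three look-alikes. Body 60 x 60 mm, 88 mm high, cap 38 mm across, 12 mm high. Point: its centre, 50 mm above its underside; z up, x and y square to the sides. Full (a loose ingot inside) it weighs 0.45-0.65 kg, empty 0.12-0.20 kg. One or two of the three are full, drawn anew each time.
- tin_b_c (a point): Sealed square metal tin, paper band, round black cap; one of three look-alikes. Body 60 x 60 mm, 88 mm high, cap 38 mm across, 12 mm high. Point: its centre, 50 mm above its underside; z up, x and y square to the sides. Full (a loose ingot inside) it weighs 0.45-0.65 kg, empty 0.12-0.20 kg. One or two of the three are full, drawn anew each time.
- tin_c_c (a point): Sealed square metal tin, paper band, round black cap; one of three look-alikes. Body 60 x 60 mm, 88 mm high, cap 38 mm across, 12 mm high. Point: its centre, 50 mm above its underside; z up, x and y square to the sides. Full (a loose ingot inside) it weighs 0.45-0.65 kg, empty 0.12-0.20 kg. One or two of the three are full, drawn anew each time.
- tray_long: The tray for full tins: a rectangular plywood tray, fixed. Outside 270 mm along its x by 190 mm along its y, walls 28 mm high and 7 mm thick, floor top 7 mm above the table; origin at the centre of its underside, z up. It stands left or right. Room for two tins side by side along its x.
- tray_round: The tray for empty tins: a round steel tray, fixed, 270 mm across outside, rim 28 mm high and 4 mm thick, floor top 6 mm above the table; origin at the centre of its underside, z up. It stands opposite the other tray. Room for two tins side by side.
- mould_1: A low open round blue casting mould, 84 mm across, 26 mm high, standing loose on the table among the tins; origin at the centre of its underside. A bystander.
- mould_2: A low open round blue casting mould, 84 mm across, 26 mm high, standing loose on the table among the tins; origin at the centre of its underside. A bystander.
- cup_1: An open mixing cup, 76 mm across the rim, 90 mm high, standing loose on the table; origin at the centre of its underside. A bystander.
- cup_2: An open mixing cup, 76 mm across the rim, 90 mm high, standing loose on the table; origin at the centre of its underside. A bystander.
Mind the look-alikes: they are no part of the job. What is shaped like the part that bears tin_b_c but red is not meant. What is shaped like the part that bears tin_a_c but pink is not meant.

How it is judged (in metres and radians):
At the end, for the whole second after the job is handed in: Every tin stands at rest, upright within about 6 degrees, flat on the floor of its tray and inside the walls: those that weigh on the tray with more than 3.2 N (the full ones) in the rectangular tray, those with less in the round tray (((angle between tin_a_c's own z axis and vertical below 0.1 rad and z of tin_a_c in the frame of tray_long between 0.048 and 0.064 m and x of tin_a_c in the frame of tray_long between -0.102 and 0.102 m and y of tin_a_c in the frame of tray_long between -0.062 and 0.062 m and contact force between tin_a and tray_long above 3.2 N) or (angle between tin_a_c's own z axis and vertical below 0.1 rad and z of tin_a_c in the frame of tray_round between 0.048 and 0.064 m and horizontal distance between tin_a_c and tray_round below 0.098 m and contact force between tin_a and tray_round between 0.6 and 3.2 N)) and linear speed of each of tin_a, tin_b, tin_c below 0.02 m/s and ((angle between tin_b_c's own z axis and vertical below 0.1 rad and z of tin_b_c in the frame of tray_long between 0.048 and 0.064 m and x of tin_b_c in the frame of tray_long between -0.102 and 0.102 m and y of tin_b_c in the frame of tray_long between -0.062 and 0.062 m and contact force between tin_b and tray_long above 3.2 N) or (angle between tin_b_c's own z axis and vertical below 0.1 rad and z of tin_b_c in the frame of tray_round between 0.048 and 0.064 m and horizontal distance between tin_b_c and tray_round below 0.098 m and contact force between tin_b and tray_round between 0.6 and 3.2 N)) and ((angle between tin_c_c's own z axis and vertical below 0.1 rad and z of tin_c_c in the frame of tray_long between 0.048 and 0.064 m and x of tin_c_c in the frame of tray_long between -0.102 and 0.102 m and y of tin_c_c in the frame of tray_long between -0.062 and 0.062 m and contact force between tin_c and tray_long above 3.2 N) or (angle between tin_c_c's own z axis and vertical below 0.1 rad and z of tin_c_c in the frame of tray_round between 0.048 and 0.064 m and horizontal distance between tin_c_c and tray_round below 0.098 m and contact force between tin_c and tray_round between 0.6 and 3.2 N))); the robot touches nothing.
It fails at once if a tin is dropped (moves faster than 0.6 m/s, a fall of about 20 mm, with no finger on it) ((linear speed of tin_a above 0.6 m/s and contact force between tin_a and the fingers below 0.1 N) or (linear speed of tin_b above 0.6 m/s and contact force between tin_b and the fingers below 0.1 N) or (linear speed of tin_c above 0.6 m/s and contact force between tin_c and the fingers below 0.1 N)).
It fails at once if a mould or a mixing cup is shifted by more than 30 mm or tipped ((distance of mould_1 from where it was at the start of the episode above 0.03 m or angle between mould_1's own z axis and vertical above 0.5 rad) or (distance of mould_2 from where it was at the start of the episode above 0.03 m or angle between mould_2's own z axis and vertical above 0.5 rad) or (distance of cup_1 from where it was at the start of the episode above 0.03 m or angle between cup_1's own z axis and vertical above 0.5 rad) or (distance of cup_2 from where it was at the start of the episode above 0.03 m or angle between cup_2's own z axis and vertical above 0.5 rad)).
It also fails if it takes over 66 s, if anything falls off the work surface, if the arm or the gripper's body presses on something with over 40 N, if the wrist force passes 120 N, or if a joint passes its speed limit or range.

### The arm

A 6-joint arm with a two-finger parallel gripper is mounted at the origin on the work surface. World frame = base frame: x ahead of the robot, y to its left, z up, the work surface at z = 0. Lengths are in mm, angles in rad, forces in N, time in s.
With the tool pointing down it reaches from about 400 to 925 mm from the base axis. Payload 12.5 kg.
Tool frame: the origin (TCP) lies midway between the tips of the shut fingers; the grasp point (between the pads) lies 19 mm behind it; z points along the fingers, y is the line along which they close (so a half turn about z gives the same grasp; the last joint's range is limited). The gripper opens to 95 mm and grips with 3 to 60 N. Pads are 20 mm wide; open, the fingers measure 119 mm over their backs; the gripper's body (75 mm by 180 mm) begins 59 mm behind the grasp point.
Start: joints at [-1.386, 0.491, 1.559, -0, 1.092, -0.106], TCP at [179.222, -598.773, 193.061] pointing down, gripper open.
Joint ranges: [-3.1, 3.1], [-0.84, 2.19], [0.05, 2.79], [-1.13, 4.28], [0.06, 2.93], [-2.69, 2.69]. Speed limits (rad/s): [2.22, 2.22, 2.79, 3.14, 3.14, 3.14].

### API

Orientations are given as [roll, pitch, yaw] about the fixed x, y, z axes, in that order (R = Rz(yaw) Ry(pitch) Rx(roll)).
In Python, from cell import state, read_camera, job_done gives the robot as it stands.
- The arm moves only by the tool carry_out, never from a script. Its argument "moves" is a list of rows, each an object with "slide": the shift along the tool's x, y, z as a fraction of full scale, a list of three; "spin": the turn about the tool's z as a fraction of full scale. A call has 1 to 12 rows; each row shifts and turns the commanded pose from where the row before left it, along the tool's axes as they then stand; what a row does not reach is not made up. Full scale, the value 1, is 0.4 m for a shift and 30 degrees for a turn. A row lasts 1/12 s, in which the tool goes at most 41.7 mm and 7.16 degrees, less where a joint would pass 70% of its speed; a pose out of reach is approached as far as the arm can. A call with a number of a shift or a turn outside -1 to 1 is refused whole. A call with a gripper value outside its range is refused whole. "hand" is the closure, from 0 (fully open) to 1 (shut), set as the call begins (left out, the last holds). The fingers move at their own pace and stop on an object; the grip force is fixed at half the most. Time passes only in rows, so rows that do not move let the fingers close. It gives the time, the measured TCP pose, the force, the opening and the grip force at its end, in the units of the state.
- state(): the state, without advancing time (a new reading comes with each control period).
- read_camera(name): name is "side" or "top" or "wrist"; returns a dict with "color" (480x640x3 uint8, red, green, blue), "K" (3x3 intrinsics, pixels), "R" (3x3) and "t" (3): a world point X has camera coordinates R X + t. Camera axes: x right, y down, z forward; pixel columns grow to the right and rows downward; lengths in mm; the calibration is good to about 2 mm. The wrist camera is an equidistant fisheye: a pixel r from the principal point sees the ray r / f radians off the axis. A picture is of the moment at which its call begins. There is no depth.
- job_done(): hands the job in; it is judged then, once.
The state is a dict: "t": time; "joints": joint angles; "qvel": joint speeds; "tau": joint torques, N m; "eef_pos": TCP position; "tcp_rot": TCP orientation; "ft_force": force on the tool from outside, world axes, zero at the start; "moment": the same for the moment, N m; "opening": opening from 0.0 (shut) to 1.0 (fully open); "grip_force": force on a finger pad.
Only numpy, scipy, OpenCV 4.12 (cv2) and the standard library are available. Lean on these libraries where they do the work, as an engineer would, in place of code of your own. Each camera call takes 0.05 s, during which the arm holds its last target. There are 200 camera calls.

## Working session

There is one attempt and no reset: what is moved stays moved. The work goes in short steps, Python scripts to look and compute and a tool call to move; the robot and the scene stay as the last step left them, time stands still between calls to the robot, and variables do not carry over. Pictures are saved under pics/ and viewed, at most 10 in all, crops included, and the job is handed in when it is done.

Besides the shell and the picture viewer there is one more tool, called after "Emit:" in YAML: its name, and indented under it one key for each argument. carry_out: Moves the arm, as the interface text tells. Shift numbers are shares of 0.4 m and turn numbers shares of 30 degrees, none past 1 either way. Its arguments: {"type":"object","properties":{"moves":{"type":"array"},"hand":{"type":"number"}},"required":["moves"]}

```bash
mkdir -p pics; python3 - <<'E'
from cell import state, read_camera
import cv2,pickle
d={}
for n in("top","side"):
    c=read_camera(n); d[n]=c
    cv2.imwrite(f"pics/{n}0.png",c["color"][:,:,::-1]); print(n,c["K"].tolist(),c["R"].tolist(),c["t"].tolist())
pickle.dump(d,open("cams.pkl","wb"))
s=state();print(s)
E
```

```text
top [[516.1326212127907, 0.0, 323.34201285486296], [0.0, 516.1326212127907, 238.22316610538905], [0.0, 0.0, 1.0]] [[0.024088802681878546, -0.999524183643446, -0.01926488767824984], [-0.9941202928953288, -0.021914736652185143, -0.10604049967428024], [0.10556785892997535, 0.02170600445423885, -0.994175173966627]] [-8.429523108119938, 536.5128066832572, 1082.0988787357794]
side [[559.2792821850577, 0.0, 317.6781856973468], [0.0, 559.2792821850577, 241.1195917208864], [0.0, 0.0, 1.0]] [[-0.9456807860889979, -0.3245581537369044, -0.018704429020599496], [-0.21410390138124402, 0.6650752098633611, -0.7154260860763584], [0.24463722168841207, -0.6725600122428468, -0.6984380142120536]] [514.6145618702814, 173.24110433243666, 1094.8883083116834]
{'t': 0.1, 'joints': array([-1.38558254e+00,  4.91479532e-01,  1.55942546e+00, -4.50624625e-05,
        1.09169717e+00, -1.05586538e-01]), 'qvel': array([-6.83956001e-04, -5.22327273e-04, -1.85023942e-03,  8.91163690e-04,
        2.36645843e-04, -3.53897624e-05]), 'tau': array([ 2.50363060e-03, -6.13624549e+01, -2.58605897e+01,  6.94141374e-02,
        4.70198644e-02, -5.06965682e-05]), 'eef_pos': array([ 179.17058056, -598.50095641,  192.51973788]), 'tcp_rot': array([-3.14058455e+00, -6.66474192e-05,  2.90821087e-01]), 'ft_force': array([-0.0691214 , -0.76792162, -0.05884451]), 'moment': array([ 0.01888541,  0.00170663, -0.01548522]), 'grip_force': 0.0, 'opening': 0.9996882684205506}
```

View pics/top0.png

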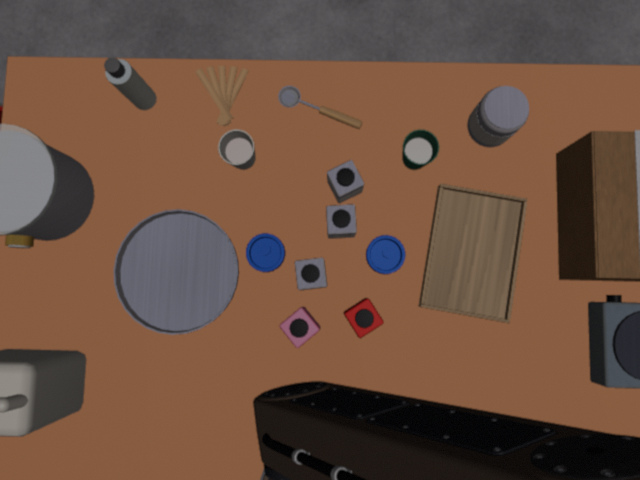

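View pics/side0.png

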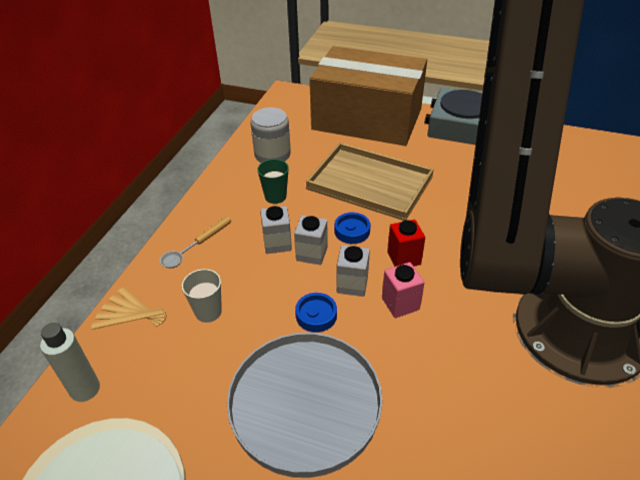

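The top view shows three grey tins with caps at about (346,178), (341,219) and (311,273). The look-alikes to leave are pink at (299,327) and red at (364,318). The moulds are at (266,252) and (386,254), the cups at (237,148) and (420,149), the round tray at (178,271) and the rectangular tray at (473,253). Next I'll take one close crop.

```bash
python3 - <<'E'
import cv2,pickle
im=pickle.load(open("cams.pkl","rb"))["top"]["color"][:,:,::-1]
c=im[155:295,240:400]
cv2.imwrite("pics/crop.png",cv2.resize(c,None,fx=4.2,fy=4.2,interpolation=cv2.INTER_CUBIC)[:588])
E
```

```text
(no output)
```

View pics/crop.png

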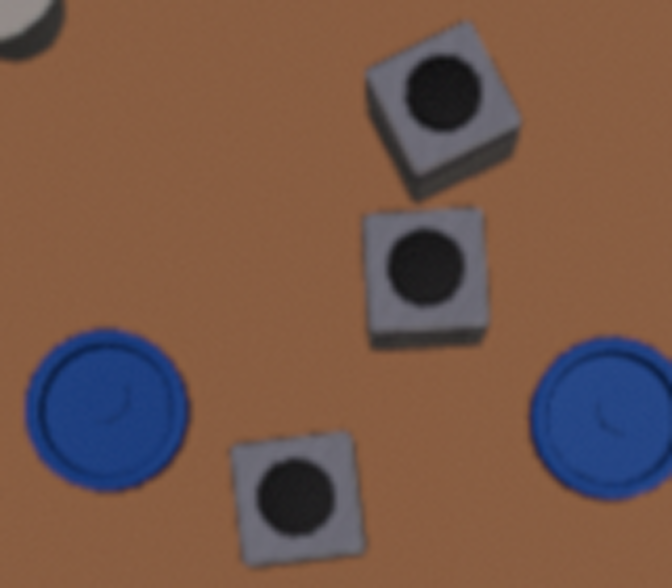

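Tins are confirmed grey with black caps. Their top-face corners in crop pixels are: A (367,74),(466,21),(520,118),(420,174); B (363,214),(482,207),(488,325),(369,334); C (231,446),(350,432),(366,551),(245,567).

```bash
cat > h.py <<'E'
import numpy as np,pickle
C=pickle.load(open("cams.pkl","rb"))
def ray(n,uv,z):
    c=C[n];K,R,t=map(np.array,(c["K"],c["R"],c["t"]))
    d=R.T@np.linalg.inv(K)@[*uv,1]; o=-R.T@t
    return (o+d*(z-o[2])/d[2])
def sq(name,pts,z):
    P=np.array([ray("top",p,z)[:2] for p in pts]); e=np.roll(P,-1,0)-P
    a=np.degrees(np.arctan2(e[:,1],e[:,0]))
    print(name,P.mean(0).round(1),"sides",np.linalg.norm(e,axis=1).round(1),"ang",a.round(1),(a%90).round(1))
E
python3 - <<'E'
from h import *
f=lambda L:[(240-.38+x/4.2,155-.38+y/4.2) for x,y in L]
sq("A",f([(367,74),(466,21),(520,118),(420,174)]),88)
sq("B",f([(363,214),(482,207),(488,325),(369,334)]),88)
sq("C",f([(231,446),(350,432),(366,551),(245,567)]),88)
for n,p in dict(A=(443,93),B=(426,267),C=(296,497)).items(): print(n,"cap",ray("top",f([p])[0],100).round(1))
for n,p in dict(m1=(107,410),m2=(611,417)).items(): print(n,ray("top",f([p])[0],26).round(1))
sq("long",[(440,186),(525,200),(508,321),(420,307)],28)
print("round",ray("top",(178,271),28).round(1),[ray("top",p,28).round(1) for p in((116,271),(239,271))])
print("cups",ray("top",(237,145),90).round(1),ray("top",(421,149),90).round(1))
for n,p in dict(a=(274,213),b=(311,223),c=(354,254)).items(): print("side cap",n,ray("side",p,100).round(1))
print("round side",ray("side",(305,403),28).round(1)) 
E
```

```text
A [656.7 -39.2] sides [55.4 55.3 56.3 56.2] ang [ -60.2 -150.4  120.8   28.8] [29.8 29.6 30.8 28.8]
B [570.8 -32.3] sides [58.1 58.  57.8 59. ] ang [ -85.4 -176.1   95.6    4.2] [4.6 3.9 5.6 4.2]
C [458.2  26.8] sides [57.9 57.7 58.6 58.6] ang [ -82.  -171.    98.9    8.3] [8.  9.  8.9 8.3]
A cap [655.8 -38.9 100. ]
B cap [570.4 -32.4 100. ]
C cap [458.6  27.2 100. ]
m1 [503.7 128.8  26. ]
m2 [ 505.9 -129.2   26. ]
long [ 512.5 -316.7] sides [184.2 261.7 186.1 264.4] ang [-98.4 171.2  82.4  -9.2] [81.6 81.2 82.4 80.8]
round [458.9 314.7  28. ] [array([455.8, 449. ,  28. ]), array([461.9, 183.1,  28. ])]
cups [720.9 186.8  90. ] [ 719.5 -194.3   90. ]
side cap a [653.5 -33.8 100. ]
side cap b [566.8 -28.1 100. ]
side cap c [454.6  32.  100. ]
round side [452.2 333.7  28. ]
```

A, B and C measure as 55–59 mm squares on the expected heights, and the cap points agree, so the positions are consistent. I'll take B first (570,-31.5, yaw 4.6°) from the start pose.

Emit:
carry_out:
  moves:
    - {"slide": [0,0,0],"spin": 0.2}
    - {"slide": [0,0,0],"spin": 0.2}
    - {"slide": [0.06,-0.074,0],"spin": 0}
    - {"slide": [0.06,-0.074,0],"spin": 0}
    - {"slide": [0.06,-0.074,0],"spin": 0}
    - {"slide": [0.06,-0.074,0],"spin": 0}
    - {"slide": [0.06,-0.074,0],"spin": 0}
    - {"slide": [0.06,-0.074,0],"spin": 0}
    - {"slide": [0.06,-0.074,0],"spin": 0}
    - {"slide": [0.06,-0.074,0],"spin": 0}
    - {"slide": [0.06,-0.074,0],"spin": 0}
    - {"slide": [0.06,-0.074,0],"spin": 0}
  hand: 0

```text
t: 1.1
eef_pos: [395.0, -282.5, 193.0]
tcp_rot: [-3.141, 0.0, 0.081]
ft_force: [1.5, -0.4, -0.0]
opening: 0.998
grip_force: 0.0
```

Emit:
carry_out:
  moves:
    - {"slide": [0.06,-0.074,0],"spin": 0}
    - {"slide": [0.06,-0.074,0],"spin": 0}
    - {"slide": [0.06,-0.074,0],"spin": 0}
    - {"slide": [0.06,-0.074,0],"spin": 0}
    - {"slide": [0.06,-0.074,0],"spin": 0}
    - {"slide": [0.06,-0.074,0],"spin": 0}
    - {"slide": [0.06,-0.074,0],"spin": 0}
    - {"slide": [0.06,-0.074,0],"spin": 0}
    - {"slide": [0,0,0],"spin": 0}
    - {"slide": [0,0,0],"spin": 0}

```text
t: 1.93
eef_pos: [566.8, -31.0, 192.4]
tcp_rot: [-3.141, 0.001, 0.084]
ft_force: [0.2, -0.3, -0.0]
opening: 1.0
grip_force: 0.0
```

```bash
cat >> h.py <<'E'
def plan(x,y,z=None,yaw=None):
    "first spin total (shares), then tool-axis slide totals (shares) after that spin"
    from cell import state
    s=state(); p=s["eef_pos"]; yw=np.degrees(s["tcp_rot"][2]); ya=yw if yaw is None else yaw
    a=np.radians(ya); d=np.array([x,y])-p[:2]; c,n=np.cos(a),np.sin(a)
    print("t",round(s["t"],2),"pos",p.round(1),"yaw",round(yw,1),"spin",round((yw-ya)/30,3),
     "slide",np.round([(d[0]*c+d[1]*n)/400,(d[0]*n-d[1]*c)/400,0 if z is None else (p[2]-z)/400],4),
     "mm",d.round(1),"F",s["ft_force"].round(2),"open",round(s["opening"],3),"grip",round(s["grip_force"],1))
E
python3 -c "from h import *;plan(570,-31.5,46,4.6)"
```

```text
t 1.93 pos [566.8 -31.  192.4] yaw 4.8 spin 0.008 slide [0.0079 0.0018 0.3659] mm [ 3.2 -0.5] F [ 0.19 -0.32 -0.03] open 1.0 grip 0.0
```

Emit:
carry_out:
  moves:
    - {"slide": [0.008,0.002,0.05],"spin": 0}
    - {"slide": [0,0,0.06],"spin": 0}
    - {"slide": [0,0,0.06],"spin": 0}
    - {"slide": [0,0,0.06],"spin": 0}
    - {"slide": [0,0,0.06],"spin": 0}
    - {"slide": [0,0,0.05],"spin": 0}
    - {"slide": [0,0,0.025],"spin": 0}
    - {"slide": [0,0,0],"spin": 0}
    - {"slide": [0,0,0],"spin": 0}

```text
t: 2.68
eef_pos: [569.6, -33.8, 47.3]
tcp_rot: [3.142, 0.0, 0.081]
ft_force: [0.5, -0.4, 0.5]
opening: 1.004
grip_force: 0.0
```

Emit:
carry_out:
  moves:
    - {"slide": [0,0,0],"spin": 0}
    - {"slide": [0,0,0],"spin": 0}
    - {"slide": [0,0,0],"spin": 0}
    - {"slide": [0,0,0],"spin": 0}
    - {"slide": [0,0,0],"spin": 0}
    - {"slide": [0,0,0],"spin": 0}
    - {"slide": [0,0,0],"spin": 0}
    - {"slide": [0,0,0],"spin": 0}
  hand: 1

```text
t: 3.35
eef_pos: [569.8, -33.1, 47.2]
tcp_rot: [3.141, -0.0, 0.081]
ft_force: [-1.4, 1.0, 2.4]
opening: 0.628
grip_force: 30.0
```

Emit:
carry_out:
  moves:
    - {"slide": [0,0,-0.02],"spin": 0}
    - {"slide": [0,0,-0.05],"spin": 0}
    - {"slide": [0,0,-0.06],"spin": 0}
    - {"slide": [0,0,-0.06],"spin": 0}
    - {"slide": [0,0,-0.06],"spin": 0}
    - {"slide": [0,0,-0.06],"spin": 0}
    - {"slide": [0,0,-0.05],"spin": 0}
    - {"slide": [0,0,0],"spin": 0}
    - {"slide": [0,0,0],"spin": 0}
    - {"slide": [0,0,0],"spin": 0}
    - {"slide": [0,0,0],"spin": 0}
    - {"slide": [0,0,0],"spin": 0}

```text
t: 4.35
eef_pos: [569.3, -33.1, 189.8]
tcp_rot: [-3.141, 0.002, 0.081]
ft_force: [-0.0, -0.1, -2.5]
opening: 0.628
grip_force: 30.0
```

```bash
python3 -c "
from h import *
plan(568,-325,47.2+7,-8.5)
plan(459,364,47.2+6,4.6)"
```

```text
t 4.35 pos [569.3 -33.1 189.8] yaw 4.7 spin 0.439 slide [0.1047 0.7222 0.339 ] mm [  -1.3 -291.9] F [-0.03 -0.06 -2.48] open 0.628 grip 30.0
t 4.35 pos [569.3 -33.1 189.8] yaw 4.7 spin 0.002 slide [-0.1952 -1.0116  0.3415] mm [-110.3  397.1] F [-0.03 -0.06 -2.48] open 0.628 grip 30.0
```

The reading of 2.5 N is between the two weight ranges, so I'll let it settle and read again.

Emit:
carry_out:
  moves:
    - {"slide": [0,0,0],"spin": 0}
    - {"slide": [0,0,0],"spin": 0}
    - {"slide": [0,0,0],"spin": 0}
    - {"slide": [0,0,0],"spin": 0}
    - {"slide": [0,0,0],"spin": 0}
    - {"slide": [0,0,0],"spin": 0}

```text
t: 4.85
eef_pos: [569.7, -33.2, 191.0]
tcp_rot: [3.142, 0.0, 0.081]
ft_force: [-0.3, -0.1, -1.1]
opening: 0.631
grip_force: 30.0
```

Emit:
carry_out:
  moves:
    - {"slide": [0,0,0],"spin": 0}
    - {"slide": [0,0,0],"spin": 0}

```text
t: 5.02
eef_pos: [569.7, -33.2, 191.1]
tcp_rot: [3.141, -0.0, 0.081]
ft_force: [0.1, 0.1, -2.3]
opening: 0.633
grip_force: 30.0
```

Emit:
carry_out:
  moves:
    - {"slide": [0,0,0],"spin": 0}

```text
t: 5.1
eef_pos: [569.7, -33.2, 191.0]
tcp_rot: [3.142, 0.0, 0.081]
ft_force: [-0.4, 0.3, -0.7]
opening: 0.629
grip_force: 30.0
```

The mean is about 1.6 N, so B is empty and goes in the round tray.

Emit:
carry_out:
  moves:
    - {"slide": [-0.008,-0.042,0],"spin": 0}
    - {"slide": [-0.017,-0.088,0],"spin": 0}
    - {"slide": [-0.017,-0.088,0],"spin": 0}
    - {"slide": [-0.017,-0.088,0],"spin": 0}
    - {"slide": [-0.017,-0.088,0],"spin": 0}
    - {"slide": [-0.017,-0.088,0],"spin": 0}
    - {"slide": [-0.017,-0.088,0],"spin": 0}
    - {"slide": [-0.017,-0.088,0],"spin": 0}
    - {"slide": [-0.017,-0.088,0],"spin": 0}
    - {"slide": [-0.017,-0.088,0],"spin": 0}
    - {"slide": [-0.017,-0.088,0],"spin": 0}
    - {"slide": [-0.017,-0.088,0],"spin": 0}

```text
t: 6.1
eef_pos: [458.4, 364.9, 191.1]
tcp_rot: [-3.142, -0.0, 0.081]
ft_force: [1.7, -0.6, -1.8]
opening: 0.629
grip_force: 30.0
```

Emit:
carry_out:
  moves:
    - {"slide": [0,0,0],"spin": 0}
    - {"slide": [0,0,0.06],"spin": 0}
    - {"slide": [0,0,0.06],"spin": 0}
    - {"slide": [0,0,0.06],"spin": 0}
    - {"slide": [0,0,0.06],"spin": 0}
    - {"slide": [0,0,0.04],"spin": 0}
    - {"slide": [0,0,0.02],"spin": 0}
    - {"slide": [0,0,0],"spin": 0}
    - {"slide": [0,0,0],"spin": 0}

```text
t: 6.85
eef_pos: [459.5, 363.2, 71.4]
tcp_rot: [3.142, -0.0, 0.081]
ft_force: [0.5, 0.2, -1.6]
opening: 0.629
grip_force: 30.0
```

```bash
python3 -c "
from h import *
plan(459,364,47.2+6)"
```

```text
t 6.85 pos [459.5 363.2  71.4] yaw 4.7 spin 0.0 slide [-0.001  -0.0022  0.0454] mm [-0.5  0.8] F [ 0.46  0.24 -1.62] open 0.629 grip 30.0
```

Now I'll set it down in small steps, watching for contact.

Emit:
carry_out:
  moves:
    - {"slide": [0,0,0.015],"spin": 0}
    - {"slide": [0,0,0.015],"spin": 0}
    - {"slide": [0,0,0.008],"spin": 0}
    - {"slide": [0,0,0.004],"spin": 0}
    - {"slide": [0,0,0],"spin": 0}
    - {"slide": [0,0,0],"spin": 0}

```text
t: 7.35
eef_pos: [459.2, 363.2, 54.3]
tcp_rot: [3.142, -0.0, 0.081]
ft_force: [-0.2, 0.7, -1.0]
opening: 0.631
grip_force: 30.0
```

Emit:
carry_out:
  moves:
    - {"slide": [0,0,0.003],"spin": 0}
    - {"slide": [0,0,0.002],"spin": 0}
    - {"slide": [0,0,0],"spin": 0}

```text
t: 7.6
eef_pos: [459.4, 363.4, 53.2]
tcp_rot: [-3.141, -0.001, 0.082]
ft_force: [-2.9, -0.8, 8.5]
opening: 0.628
grip_force: 30.0
```

Contact is at 8.5 N. I'll release and rise.

Emit:
carry_out:
  moves:
    - {"slide": [0,0,0],"spin": 0}
    - {"slide": [0,0,0],"spin": 0}
    - {"slide": [0,0,0],"spin": 0}
    - {"slide": [0,0,0],"spin": 0}
    - {"slide": [0,0,0],"spin": 0}
    - {"slide": [0,0,-0.05],"spin": 0}
    - {"slide": [0,0,-0.08],"spin": 0}
    - {"slide": [0,0,-0.08],"spin": 0}
    - {"slide": [0,0,-0.08],"spin": 0}
    - {"slide": [0,0,-0.06],"spin": -0.13}
  hand: 0

```text
t: 8.43
eef_pos: [459.4, 363.3, 194.8]
tcp_rot: [-3.141, -0.002, 0.149]
ft_force: [0.2, 1.1, -0.2]
opening: 0.998
grip_force: 0.0
```

```bash
python3 -c "
from h import *
plan(458,28,46,8.6)"
```

```text
t 8.43 pos [459.4 363.3 194.8] yaw 8.5 spin -0.003 slide [-0.1289  0.8283  0.3719] mm [  -1.4 -335.3] F [ 0.21  1.09 -0.2 ] open 0.998 grip 0.0
```

Emit:
carry_out:
  moves:
    - {"slide": [-0.013,0.083,0],"spin": 0}
    - {"slide": [-0.013,0.083,0],"spin": 0}
    - {"slide": [-0.013,0.083,0],"spin": 0}
    - {"slide": [-0.013,0.083,0],"spin": 0}
    - {"slide": [-0.013,0.083,0],"spin": 0}
    - {"slide": [-0.013,0.083,0],"spin": 0}
    - {"slide": [-0.013,0.083,0],"spin": 0}
    - {"slide": [-0.013,0.083,0],"spin": 0}
    - {"slide": [-0.013,0.083,0],"spin": 0}
    - {"slide": [-0.013,0.083,0],"spin": 0}
    - {"slide": [0,0,0],"spin": 0}
    - {"slide": [0,0,0],"spin": 0}

```text
t: 9.43
eef_pos: [457.2, 25.8, 192.2]
tcp_rot: [3.142, -0.0, 0.146]
ft_force: [1.1, 0.1, -0.1]
opening: 1.0
grip_force: 0.0
```

```bash
python3 -c "
from h import *
plan(458,28,46,8.6)"
```

```text
t 9.43 pos [457.2  25.8 192.2] yaw 8.4 spin -0.008 slide [ 0.0029 -0.0051  0.3656] mm [0.8 2.2] F [ 1.13  0.12 -0.06] open 1.0 grip 0.0
```

Emit:
carry_out:
  moves:
    - {"slide": [0.003,-0.004,0.05],"spin": 0}
    - {"slide": [0,0,0.06],"spin": 0}
    - {"slide": [0,0,0.06],"spin": 0}
    - {"slide": [0,0,0.06],"spin": 0}
    - {"slide": [0,0,0.06],"spin": 0}
    - {"slide": [0,0,0.05],"spin": 0}
    - {"slide": [0,0,0.023],"spin": 0}
    - {"slide": [0,0,0],"spin": 0}
    - {"slide": [0,0,0],"spin": 0}

```text
t: 10.18
eef_pos: [458.2, 29.5, 47.2]
tcp_rot: [-3.142, 0.0, 0.15]
ft_force: [-0.5, -0.2, -0.3]
opening: 0.999
grip_force: 0.0
```

Emit:
carry_out:
  moves:
    - {"slide": [0,0,0],"spin": 0}
    - {"slide": [0,0,0],"spin": 0}
    - {"slide": [0,0,0],"spin": 0}
    - {"slide": [0,0,0],"spin": 0}
    - {"slide": [0,0,0],"spin": 0}
    - {"slide": [0,0,0],"spin": 0}
    - {"slide": [0,0,0],"spin": 0}
    - {"slide": [0,0,0],"spin": 0}
  hand: 1

```text
t: 10.85
eef_pos: [458.4, 28.7, 47.3]
tcp_rot: [3.141, -0.001, 0.149]
ft_force: [-0.2, -1.8, 5.3]
opening: 0.63
grip_force: 30.0
```

Emit:
carry_out:
  moves:
    - {"slide": [0,0,-0.02],"spin": 0}
    - {"slide": [0,0,-0.05],"spin": 0}
    - {"slide": [0,0,-0.06],"spin": 0}
    - {"slide": [0,0,-0.06],"spin": 0}
    - {"slide": [0,0,-0.06],"spin": 0}
    - {"slide": [0,0,-0.06],"spin": 0}
    - {"slide": [0,0,-0.05],"spin": 0}
    - {"slide": [0,0,0],"spin": 0}
    - {"slide": [0,0,0],"spin": 0}
    - {"slide": [0,0,0],"spin": 0}
    - {"slide": [0,0,0],"spin": 0}
    - {"slide": [0,0,0],"spin": 0}

```text
t: 11.85
eef_pos: [457.6, 28.9, 189.8]
tcp_rot: [-3.141, 0.002, 0.149]
ft_force: [0.4, 0.3, -5.4]
opening: 0.629
grip_force: 30.0
```

Emit:
carry_out:
  moves:
    - {"slide": [0,0,0],"spin": 0}
    - {"slide": [0,0,0],"spin": 0}
    - {"slide": [0,0,0],"spin": 0}

```text
t: 12.1
eef_pos: [458.1, 28.9, 190.7]
tcp_rot: [-3.142, 0.001, 0.149]
ft_force: [0.1, -0.4, -5.5]
opening: 0.633
grip_force: 30.0
```

Emit:
carry_out:
  moves:
    - {"slide": [0,0,0],"spin": 0}
    - {"slide": [0,0,0],"spin": 0}

```text
t: 12.27
eef_pos: [458.1, 28.9, 190.9]
tcp_rot: [3.142, 0.0, 0.149]
ft_force: [-0.4, -0.0, -4.4]
opening: 0.631
grip_force: 30.0
```

```bash
python3 -c "
from h import *
plan(455,-308,None,-8.5)
plan(459,268,None,8.6)"
```

```text
t 12.27 pos [458.1  28.9 190.9] yaw 8.6 spin 0.569 slide [0.1168 0.8341 0.    ] mm [  -3.1 -336.9] F [-0.37 -0.03 -4.39] open 0.631 grip 30.0
t 12.27 pos [458.1  28.9 190.9] yaw 8.6 spin -0.001 slide [ 0.0916 -0.5907  0.    ] mm [  0.9 239.1] F [-0.37 -0.03 -4.39] open 0.631 grip 30.0
```

C weighs about 5.1 N, so it is full and goes in the rectangular tray, near spot.

Emit:
carry_out:
  moves:
    - {"slide": [0,0,0],"spin": 0.19}
    - {"slide": [0,0,0],"spin": 0.19}
    - {"slide": [0,0,0],"spin": 0.19}
    - {"slide": [0.008,0.056,0],"spin": 0}
    - {"slide": [0.012,0.086,0],"spin": 0}
    - {"slide": [0.012,0.086,0],"spin": 0}
    - {"slide": [0.012,0.086,0],"spin": 0}
    - {"slide": [0.012,0.086,0],"spin": 0}
    - {"slide": [0.012,0.086,0],"spin": 0}
    - {"slide": [0.012,0.086,0],"spin": 0}
    - {"slide": [0.012,0.086,0],"spin": 0}
    - {"slide": [0.012,0.086,0],"spin": 0}

```text
t: 13.27
eef_pos: [454.7, -273.4, 191.1]
tcp_rot: [3.141, -0.0, -0.149]
ft_force: [1.4, 0.4, -4.7]
opening: 0.63
grip_force: 30.0
```

Emit:
carry_out:
  moves:
    - {"slide": [0.012,0.09,0],"spin": 0}
    - {"slide": [0,0,0],"spin": 0}
    - {"slide": [0,0,0.06],"spin": 0}
    - {"slide": [0,0,0.06],"spin": 0}
    - {"slide": [0,0,0.06],"spin": 0}
    - {"slide": [0,0,0.06],"spin": 0}
    - {"slide": [0,0,0.04],"spin": 0}
    - {"slide": [0,0,0.015],"spin": 0}
    - {"slide": [0,0,0],"spin": 0}
    - {"slide": [0,0,0],"spin": 0}

```text
t: 14.1
eef_pos: [454.8, -308.1, 73.6]
tcp_rot: [3.141, -0.0, -0.149]
ft_force: [0.6, -0.3, -5.9]
opening: 0.631
grip_force: 30.0
```

```bash
python3 - <<'E'
from h import *
plan(455,-308,54.3,-8.5)
from cell import read_camera
import cv2
im=read_camera("side")["color"][:,:,::-1]; cv2.imwrite("pics/s1.png",im)
E
```

```text
t 14.1 pos [ 454.8 -308.1   73.6] yaw -8.5 spin -0.001 slide [ 0.0004 -0.0004  0.0481] mm [0.2 0.1] F [ 0.55 -0.33 -5.86] open 0.631 grip 30.0
```

View pics/s1.png

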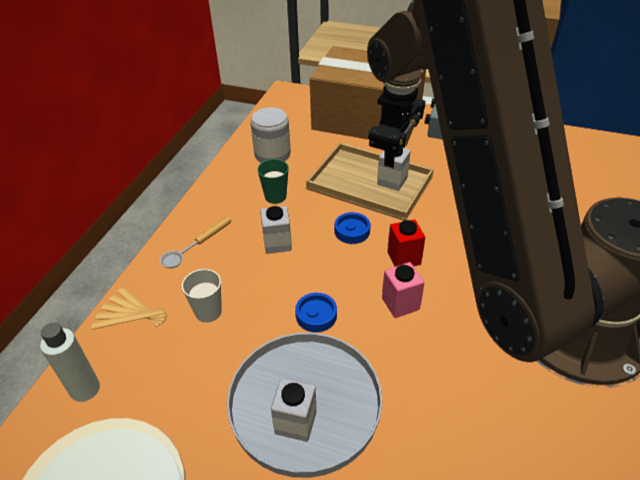

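The side view shows B upright in the round tray (294,410) and C held over the rectangular tray (393,168). The last tin, A, is at (275,228), and the moulds and cups haven't moved. I'll lower C.

Emit:
carry_out:
  moves:
    - {"slide": [0,0,0.015],"spin": 0}
    - {"slide": [0,0,0.015],"spin": 0}
    - {"slide": [0,0,0.01],"spin": 0}
    - {"slide": [0,0,0.004],"spin": 0}
    - {"slide": [0,0,0],"spin": 0}
    - {"slide": [0,0,0],"spin": 0}

```text
t: 14.65
eef_pos: [454.5, -307.9, 55.4]
tcp_rot: [-3.142, 0.0, -0.149]
ft_force: [-0.1, 0.4, -5.8]
opening: 0.632
grip_force: 30.0
```

Emit:
carry_out:
  moves:
    - {"slide": [0,0,0.003],"spin": 0}
    - {"slide": [0,0,0.002],"spin": 0}
    - {"slide": [0,0,0],"spin": 0}

```text
t: 14.9
eef_pos: [454.8, -308.2, 54.5]
tcp_rot: [3.141, -0.001, -0.149]
ft_force: [-1.5, 0.7, 5.7]
opening: 0.632
grip_force: 29.9
```

Emit:
carry_out:
  moves:
    - {"slide": [0,0,0],"spin": 0}
    - {"slide": [0,0,0],"spin": 0}
    - {"slide": [0,0,0],"spin": 0}
    - {"slide": [0,0,0],"spin": 0}
    - {"slide": [0,0,0],"spin": 0}
    - {"slide": [0,0,-0.08],"spin": 0}
    - {"slide": [0,0,-0.08],"spin": -0.2}
    - {"slide": [0,0,-0.08],"spin": -0.22}
    - {"slide": [0,0,-0.08],"spin": -0.22}
    - {"slide": [0,0,-0.025],"spin": -0.22}
    - {"slide": [0,0,0],"spin": -0.22}
    - {"slide": [0,0,0],"spin": -0.2}
  hand: 0

```text
t: 15.9
eef_pos: [454.7, -308.1, 192.6]
tcp_rot: [3.139, -0.001, 0.527]
ft_force: [-1.2, 0.6, -0.3]
opening: 1.0
grip_force: 0.0
```

```bash
python3 -c "
from h import *
plan(656,-38.5,47,30)"
```

```text
t 15.9 pos [ 454.7 -308.1  192.6] yaw 30.2 spin 0.007 slide [ 0.7728 -0.3321  0.364 ] mm [201.3 269.6] F [-1.18  0.56 -0.34] open 1.0 grip 0.0
```

Emit:
carry_out:
  moves:
    - {"slide": [0.077,-0.033,0],"spin": 0}
    - {"slide": [0.077,-0.033,0],"spin": 0}
    - {"slide": [0.077,-0.033,0],"spin": 0}
    - {"slide": [0.077,-0.033,0],"spin": 0}
    - {"slide": [0.077,-0.033,0],"spin": 0}
    - {"slide": [0.077,-0.033,0],"spin": 0}
    - {"slide": [0.077,-0.033,0],"spin": 0}
    - {"slide": [0.077,-0.033,0],"spin": 0}
    - {"slide": [0.077,-0.033,0],"spin": 0}
    - {"slide": [0.077,-0.033,0],"spin": 0}
    - {"slide": [0,0,0],"spin": 0}
    - {"slide": [0,0,0],"spin": 0}

```text
t: 16.9
eef_pos: [656.2, -38.6, 190.8]
tcp_rot: [-3.141, 0.001, 0.524]
ft_force: [0.0, -0.1, -0.1]
opening: 0.997
grip_force: 0.0
```

```bash
python3 -c "
from h import *
plan(656,-38.5,47,30)"
```

```text
t 16.9 pos [656.2 -38.6 190.8] yaw 30.0 spin 0.0 slide [-0.0004 -0.0005  0.3594] mm [-0.2  0.1] F [ 0.04 -0.11 -0.15] open 0.997 grip 0.0
```

Emit:
carry_out:
  moves:
    - {"slide": [0,0,0.05],"spin": 0}
    - {"slide": [0,0,0.06],"spin": 0}
    - {"slide": [0,0,0.06],"spin": 0}
    - {"slide": [0,0,0.06],"spin": 0}
    - {"slide": [0,0,0.06],"spin": 0}
    - {"slide": [0,0,0.05],"spin": 0}
    - {"slide": [0,0,0.02],"spin": 0}
    - {"slide": [0,0,0],"spin": 0}
    - {"slide": [0,0,0],"spin": 0}

```text
t: 17.65
eef_pos: [655.9, -40.7, 48.0]
tcp_rot: [3.141, -0.0, 0.521]
ft_force: [0.0, 0.3, 0.0]
opening: 1.001
grip_force: 0.0
```

Emit:
carry_out:
  moves:
    - {"slide": [0,0,0],"spin": 0}
    - {"slide": [0,0,0],"spin": 0}
    - {"slide": [0,0,0],"spin": 0}
    - {"slide": [0,0,0],"spin": 0}
    - {"slide": [0,0,0],"spin": 0}
    - {"slide": [0,0,0],"spin": 0}
    - {"slide": [0,0,0],"spin": 0}
    - {"slide": [0,0,0],"spin": 0}
  hand: 1

```text
t: 18.32
eef_pos: [655.9, -40.0, 47.6]
tcp_rot: [3.141, -0.0, 0.521]
ft_force: [-0.2, 1.1, 2.8]
opening: 0.629
grip_force: 29.8
```

Emit:
carry_out:
  moves:
    - {"slide": [0,0,-0.02],"spin": 0}
    - {"slide": [0,0,-0.05],"spin": 0}
    - {"slide": [0,0,-0.06],"spin": 0}
    - {"slide": [0,0,-0.06],"spin": 0}
    - {"slide": [0,0,-0.06],"spin": 0}
    - {"slide": [0,0,-0.06],"spin": 0}
    - {"slide": [0,0,-0.05],"spin": 0}
    - {"slide": [0,0,0],"spin": 0}
    - {"slide": [0,0,0],"spin": 0}
    - {"slide": [0,0,0],"spin": 0}
    - {"slide": [0,0,0],"spin": 0}
    - {"slide": [0,0,0],"spin": 0}

```text
t: 19.32
eef_pos: [655.3, -40.0, 189.8]
tcp_rot: [-3.14, 0.002, 0.521]
ft_force: [-0.7, -0.4, -4.4]
opening: 0.632
grip_force: 29.8
```

Emit:
carry_out:
  moves:
    - {"slide": [0,0,0],"spin": 0}
    - {"slide": [0,0,0],"spin": 0}
    - {"slide": [0,0,0],"spin": 0}

```text
t: 19.57
eef_pos: [655.8, -40.1, 191.0]
tcp_rot: [-3.141, 0.001, 0.521]
ft_force: [-0.2, 0.1, -4.2]
opening: 0.634
grip_force: 29.8
```

Emit:
carry_out:
  moves:
    - {"slide": [0,0,0],"spin": 0}
    - {"slide": [0,0,0],"spin": 0}

```text
t: 19.73
eef_pos: [655.9, -40.1, 191.4]
tcp_rot: [3.142, 0.0, 0.521]
ft_force: [0.3, 0.2, -5.5]
opening: 0.63
grip_force: 29.8
```

```bash
python3 -c "
from h import *
plan(570,-326,None,-8.5)
plan(459,266,None,5)"
```

```text
t 19.73 pos [655.9 -40.1 191.4] yaw 29.9 spin 1.279 slide [-0.1066  0.7387  0.    ] mm [ -85.9 -285.9] F [ 0.25  0.16 -5.46] open 0.63 grip 29.8
t 19.73 pos [655.9 -40.1 191.4] yaw 29.9 spin 0.829 slide [-0.4236 -0.8052  0.    ] mm [-196.9  306.1] F [ 0.25  0.16 -5.46] open 0.63 grip 29.8
```

A weighs about 4.7 N, so it is full and goes in the far spot of the rectangular tray.

Emit:
carry_out:
  moves:
    - {"slide": [0,0,0],"spin": 0.213}
    - {"slide": [0,0,0],"spin": 0.213}
    - {"slide": [0,0,0],"spin": 0.213}
    - {"slide": [0,0,0],"spin": 0.213}
    - {"slide": [0,0,0],"spin": 0.213}
    - {"slide": [0,0,0],"spin": 0.213}
    - {"slide": [-0.01,0.07,0],"spin": 0}
    - {"slide": [-0.012,0.083,0],"spin": 0}
    - {"slide": [-0.012,0.083,0],"spin": 0}
    - {"slide": [-0.012,0.083,0],"spin": 0}
    - {"slide": [-0.012,0.083,0],"spin": 0}
    - {"slide": [-0.012,0.083,0],"spin": 0}

```text
t: 20.73
eef_pos: [599.0, -229.3, 191.6]
tcp_rot: [3.141, -0.0, -0.148]
ft_force: [0.0, -0.6, -4.4]
opening: 0.631
grip_force: 29.8
```

Emit:
carry_out:
  moves:
    - {"slide": [-0.012,0.083,0],"spin": 0}
    - {"slide": [-0.012,0.083,0],"spin": 0}
    - {"slide": [-0.012,0.083,0],"spin": 0}
    - {"slide": [0,0,0],"spin": 0}
    - {"slide": [0,0,0],"spin": 0}

```text
t: 21.15
eef_pos: [569.9, -325.9, 191.2]
tcp_rot: [3.142, 0.0, -0.151]
ft_force: [-0.4, 0.0, -4.6]
opening: 0.629
grip_force: 29.9
```

```bash
python3 -c "
from h import *
plan(570,-326,54.8,-8.5)"
```

```text
t 21.15 pos [ 569.9 -325.9  191.2] yaw -8.6 spin -0.005 slide [3.000e-04 3.000e-04 3.411e-01] mm [ 0.1 -0.1] F [-0.4   0.01 -4.62] open 0.629 grip 29.9
```

Emit:
carry_out:
  moves:
    - {"slide": [0,0,0.06],"spin": 0}
    - {"slide": [0,0,0.06],"spin": 0}
    - {"slide": [0,0,0.06],"spin": 0}
    - {"slide": [0,0,0.06],"spin": 0}
    - {"slide": [0,0,0.05],"spin": 0}
    - {"slide": [0,0,0.025],"spin": 0}
    - {"slide": [0,0,0.012],"spin": 0}
    - {"slide": [0,0,0.008],"spin": 0}
    - {"slide": [0,0,0],"spin": 0}
    - {"slide": [0,0,0],"spin": 0}

```text
t: 21.98
eef_pos: [571.2, -324.3, 58.5]
tcp_rot: [3.141, -0.001, -0.148]
ft_force: [0.7, -0.2, -4.0]
opening: 0.628
grip_force: 29.9
```

Emit:
carry_out:
  moves:
    - {"slide": [0,0,0.003],"spin": 0}
    - {"slide": [0,0,0.002],"spin": 0}
    - {"slide": [0,0,0],"spin": 0}

```text
t: 22.23
eef_pos: [570.7, -324.3, 55.8]
tcp_rot: [3.141, -0.001, -0.148]
ft_force: [-0.5, 0.7, -4.6]
opening: 0.629
grip_force: 29.9
```

Emit:
carry_out:
  moves:
    - {"slide": [0,0,0.003],"spin": 0}
    - {"slide": [0,0,0],"spin": 0}
    - {"slide": [0,0,0],"spin": 0}

```text
t: 22.48
eef_pos: [571.0, -324.4, 54.9]
tcp_rot: [3.141, -0.001, -0.148]
ft_force: [-0.2, 0.8, 2.4]
opening: 0.628
grip_force: 29.9
```

Contact. I'll release, rise and look.

Emit:
carry_out:
  moves:
    - {"slide": [0,0,0],"spin": 0}
    - {"slide": [0,0,0],"spin": 0}
    - {"slide": [0,0,0],"spin": 0}
    - {"slide": [0,0,0],"spin": 0}
    - {"slide": [0,0,0],"spin": 0}
    - {"slide": [0,0,-0.06],"spin": 0}
    - {"slide": [0,0,-0.08],"spin": 0}
    - {"slide": [0,0,-0.08],"spin": 0}
    - {"slide": [0,0,-0.08],"spin": 0}
    - {"slide": [0,0,-0.08],"spin": 0}
    - {"slide": [0,0,-0.06],"spin": 0}
    - {"slide": [0,0,0],"spin": 0}
  hand: 0

```text
t: 23.48
eef_pos: [572.1, -325.2, 235.9]
tcp_rot: [3.138, -0.007, -0.148]
ft_force: [0.8, -0.3, 0.1]
opening: 1.0
grip_force: 0.0
```

```bash
python3 - <<'E'
from cell import read_camera
import cv2
cv2.imwrite("pics/s2.png",read_camera("side")["color"][:,:,::-1])
E
```

```text
(no output)
```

View pics/s2.png

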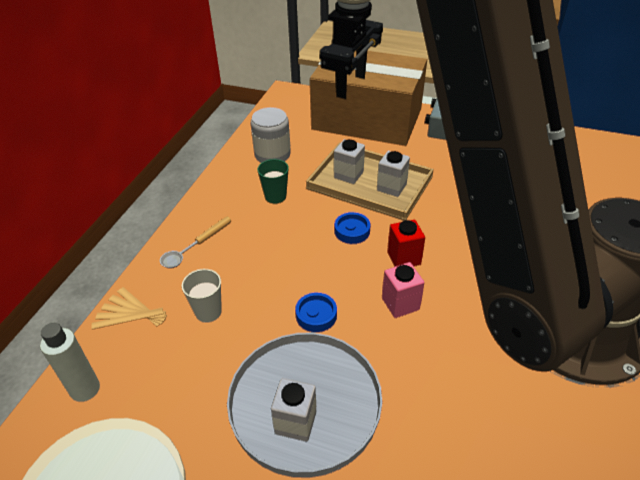

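The tins stand upright: two in the rectangular tray at (349,160) and (393,172), one in the round tray at (294,410). The moulds and cups are unmoved and the gripper is clear.

```bash
python3 -c "from cell import job_done;print(job_done())"
```

```text
the job is handed in; nothing more can be done
None
```

The job is handed in: the two full tins (about 5.1 N and 4.7 N) stand in the rectangular tray and the empty one (about 1.6 N) in the round tray, all upright and released, with the moulds and cups unmoved in the last picture; no verdict came back.

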